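# Clamp the glued block

## Task

A small wooden block has just been glued to the upright plywood panel, flush with the panel's top edge. Squeeze the handles of the larger of the two spring clamps to open its jaws, push it straight down over the top edge at the middle of the block so that the jaws pinch panel and block together well below the edge, and let go. Leave the small clamp alone.

Things in the scene. Friction and masses are not known exactly. Their poses are not given: they have to be found in the camera images.
- clamp: larger of two black spring clamps, standing on its shut jaws, handles up in a V; 108 mm tall, 36 wide (y), 0.11 kg. Origin on the pivot axis, 62 mm above its foot; z up, x the way jaws and handles move. Handle ends: round 8 mm bars along y, centres 27 mm either side in x, 42 mm above the pivot (62 mm over both). Rubber jaw pads 18 mm high, middles 52 mm below the pivot. Same either way round.
- jaw (a joint): turn of each half of the large clamp, rad: 0 shut, about 0.11 pinching 16 mm, 0.42 open to the stop; sprung shut. A finger outside each handle end, squeezing along the clamp's x from above with 12 N or more, opens both jaws alike. At the stop the handle ends are 22 mm over both and 50 mm above the pivot, the pads 46 mm apart. The 13 mm pivot pin limits how deep an edge goes in; on release the clamp rises 8 mm or so.
- block: dark wooden block, fixed: 8 mm thick (x), 60 long (y), 40 tall (z). Origin in the centre of its underside, 70 mm above the counter; top flush with the panel's top edge, 110 mm up. The fixed upright panel, 8 mm thick, 260 long, lies on the block's -x face: together 16 mm thick, their middle at x = -4 mm in the block's frame. The block sits up to 70 mm from the panel's middle.
- small_clamp: smaller spring clamp of the same shape, 67 mm tall, 38 mm over its handles, standing on its jaws; origin on its pivot. Not to be used or moved.
Not all that is in view belongs to the job. What is shaped like the clamp but green, orange or red is not meant.

How it is judged:
By the outcome, as a careful person would: the job done as asked, in the order asked, and still so for the second after the job is handed in, with the robot touching nothing.
It also fails if it takes over 38 s, if anything falls off the work surface, if the arm or the gripper's body presses on something with over 40 N, if the wrist force passes 120 N, or if a joint passes its speed limit or range.

## Robot

A 7-joint arm with a two-finger parallel gripper is mounted at the origin on the work surface. World frame = base frame: x ahead of the robot, y to its left, z up, the work surface at z = 0. Lengths are in m, angles in rad, forces in N, time in s.
With the tool pointing down it reaches from about 0.35 to 0.9 m from the base axis. Payload 8.1 kg.
Tool frame: the origin (TCP) lies at the very end of the fingers, on their centre line; the grasp point (between the pads) lies grip_point_offset behind it (grip_point_offset is the distance from the TCP to the grasp point, in m); z points along the fingers, y is the direction in which the jaws open and shut (so a half turn about z gives the same grasp; the last joint's range is limited). The gripper opens to 92 mm and grips with 3 to 60 N. Pads are 19 mm wide; open, the fingers measure 130 mm over their backs; the gripper's body (75 mm by 190 mm) begins 47 mm behind the grasp point.
Start: joints at [1.197, 0.434, 0.025, 1.573, -0.012, 1.134, -0.075], TCP at [0.167, -0.602, 0.227] pointing down, gripper open.
Joint ranges: [-2.62, 2.62], [-0.44, 2.09], [-1.27, 1.32], [0.08, 2.57], [-1.32, 4.46], [0.12, 2], [-2.74, 2.74]. Speed limits (rad/s): [2.22, 2.22, 3.01, 3.01, 3.14, 3.14, 3.14].

## Interface

Orientations are given as a rotation vector (axis times angle).
In Python, from cell import * gives the robot as it stands.
- The arm moves only by the tool drive_tool, never from a script. Its argument "increments" is a list of rows, each an object of numbers: "grip": the gripper's target within -1 to 1 (shut at 1, half-way at 0, fully open at -1); "tx", "ty", "tz": the shift along the world's x, y, z normalised to -1 to 1, where 1 is 400 mm; "turn": the turn about the world's z normalised to -1 to 1, where 1 is 60 degrees. In form: [{"grip": .., "tx": .., "ty": .., "tz": .., "turn": ..}, ...]. A call has 1 to 20 rows; each row is the pose to reach, as a shift and turn from the pose measured when the call began; what a row does not reach only later rows make up. A row lasts 1/10 s, in which the tool goes at most 50 mm and 8.59 degrees, less where a joint would pass 70% of its speed; a pose out of reach is approached as far as the arm can. A call with a number of a shift or a turn outside -1 to 1 is refused whole. A call with a gripper value outside its range is refused whole. The fingers move at their own pace and stop on an object; "newtons" is the grip in N (left out, the last holds). Time passes only in rows, so rows that repeat a pose let the fingers close. It gives the time, the measured TCP pose, the force and the opening at its end, in the units of the state.
- observe(): the state, without advancing time (a new reading comes with each control period).
- get_image(name): name is "side" or "top" or "wrist"; returns the picture (400x640x3 uint8, red, green, blue); there is no depth.
- camera_info(name): a dict with "fx", "fy", "cx", "cy" (pixels), "distortion" ([k1, k2, p1, p2, k3] as OpenCV has them; the pictures are not rectified), "eye" and "rotation" of the camera in the world; the wrist camera has in their place "hand_eye" (4x4, takes a point from camera to tool coordinates, whose origin is the TCP and whose axes are the flange's). Camera axes: x right, y down, z forward; pixel columns grow to the right and rows downward; lengths in m; the calibration is good to about 2 mm. A picture is of the moment at which its call begins: read the wrist's pose just before it. camera_info takes no time and is no camera call.
- sign_off(): hands the job in, once; it reports no verdict.
The state is a dict: "clock": time; "joints": joint angles; "dq": joint speeds; "joint_efforts": joint torques, N m; "position": TCP position; "ee_rot": TCP orientation; "force": force on the tool from outside, world axes, zero at the start; "ft_torque": the same for the moment, N m; "width": opening from 0.0 (shut) to 1.0 (fully open).
Only numpy, scipy, OpenCV 4.12 (cv2) and the standard library are available. Lean on these libraries where they do the work, as an engineer would, in place of code of your own. Each camera call takes 0.05 s, during which the arm holds its last target. There are 200 camera calls.

## Working session

There is one attempt and no reset: what is moved stays moved. The work goes in short steps, Python scripts to look and compute and a tool call to move; the robot and the scene stay as the last step left them, time stands still between calls to the robot, and variables do not carry over. Pictures are saved under pics/ and viewed, about 8 in all and at most 12, crops included, and the job is handed in when it is done.

Besides the shell and the picture viewer there is one more tool, called after ">>>" in YAML: its name, and indented under it one key for each argument. drive_tool: Moves the arm, as the interface text tells. Its arguments: {"type":"object","properties":{"increments":{"type":"array","items":{"type":"object","properties":{"grip":{"type":"number"},"tx":{"type":"number"},"ty":{"type":"number"},"tz":{"type":"number"},"turn":{"type":"number"}}}},"newtons":{"type":"number"}},"required":["increments"]}

```bash
mkdir -p pics; ls; python3 - <<'E'
from cell import *
import cv2
s=observe();print(s)
for n in("side","top","wrist"):
    c=camera_info(n);print(n,c)
    cv2.imwrite(f"pics/{n}0.png",get_image(n)[:,:,::-1])
E
```

```text
pics
{'clock': 0.0, 'joints': array([ 1.19738918,  0.43525172,  0.02494493,  1.57408972, -0.01159229,
        1.13402   , -0.07508924]), 'dq': array([ 0.00131599, -0.00013144, -0.00050395, -0.00026761, -0.00173583,
       -0.00049668, -0.00026534]), 'joint_efforts': array([ 7.56671452e-04, -6.67838502e+01,  9.85663645e-01, -3.14458251e+01,
       -6.03277353e-02,  4.29204851e-02,  1.71733204e-04]), 'position': array([ 0.16701189, -0.60173377,  0.22592966]), 'ee_rot': array([-3.11127459e+00, -4.23823361e-01,  5.64706711e-04]), 'force': array([ 0.05274202, -0.20318783,  0.37716673]), 'ft_torque': array([-0.02153802,  0.0398075 ,  0.03273386]), 'width': 1.004799718368776}
side {'fx': 484.6487598692141, 'fy': 484.6487598692141, 'cx': 316.9076461558753, 'cy': 195.90175856773087, 'distortion': array([-0.14307316,  0.        ,  0.        ,  0.        ,  0.        ]), 'eye': array([0.46947022, 0.68041886, 0.46381152]), 'rotation': array([-0.06628396,  2.68512219, -1.53954298])}
top {'fx': 410.83742523977236, 'fy': 410.83742523977236, 'cx': 315.1544808832961, 'cy': 207.0353503199752, 'distortion': array([-0.0094402,  0.       ,  0.       ,  0.       ,  0.       ]), 'eye': array([0.46044339, 0.03956842, 0.76162275]), 'rotation': array([-2.18943707,  2.17058849, -0.08345148])}
wrist {'fx': 311.59048460040856, 'fy': 311.59048460040856, 'cx': 319.9314541478379, 'cy': 199.3031406366948, 'distortion': array([0.00043218, 0.        , 0.        , 0.        , 0.        ]), 'hand_eye': array([[ 1.16191592e-03, -9.55485353e-01, -2.95036252e-01,
         8.07778892e-02],
       [ 9.99999317e-01,  1.07196734e-03,  4.66607184e-04,
        -7.66962238e-04],
       [-1.29567104e-04, -2.95036592e-01,  9.55485946e-01,
        -1.57607971e-01],
       [ 0.00000000e+00,  0.00000000e+00,  0.00000000e+00,
         1.00000000e+00]])}
```

View pics/top0.png

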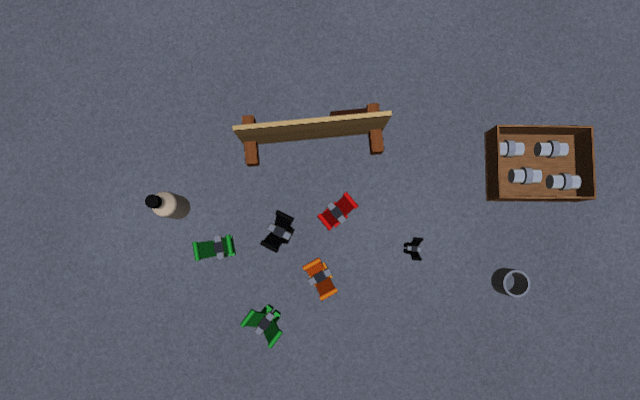

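View pics/side0.png

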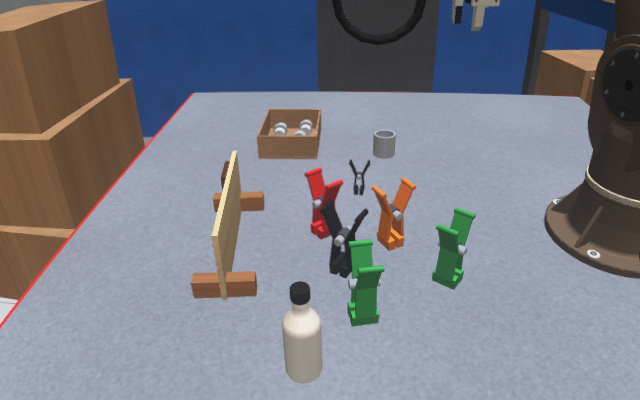

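The top view shows the large black clamp at about (278,231). The panel's top edge runs from (234,128) to (391,114), with the dark block behind it at about (350,113). The side view confirms that the black clamp at about (343,240) is standing. I'll enlarge a crop for exact points.

```bash
python3 - <<'E'
import cv2,numpy as np
t=cv2.imread("pics/top0.png")
a=cv2.resize(t[195:265,240:340],None,fx=6,fy=6,interpolation=cv2.INTER_CUBIC)[:,:600]
b=cv2.resize(t[95:145,230:400],None,fx=4.5,fy=4.5,interpolation=cv2.INTER_CUBIC)
c=np.zeros((600,800,3),np.uint8)
a=cv2.resize(t[200:260,230:340],None,fx=6,fy=6,interpolation=cv2.INTER_CUBIC)
c[:360,:660]=a; c[370:595,:765]=b
cv2.imwrite("pics/crop1.png",c)
E
```

```text
(no output)
```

View pics/crop1.png

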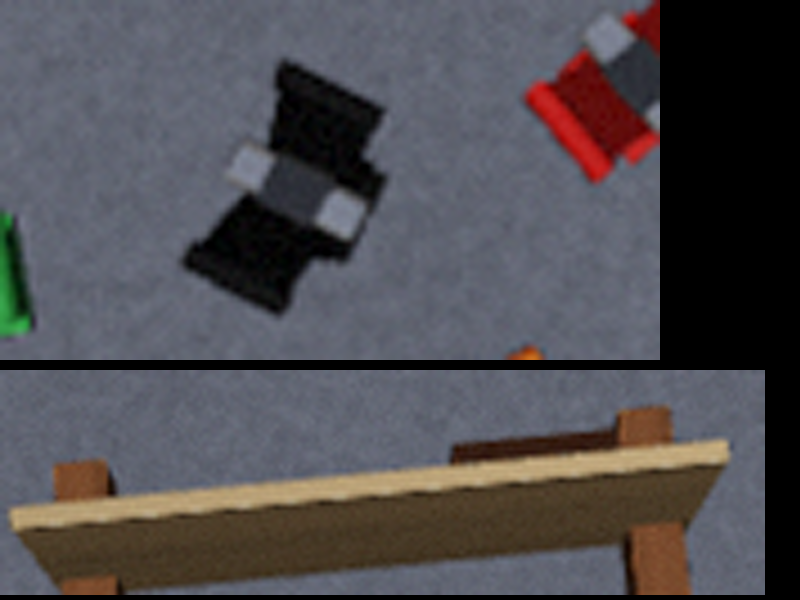

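```bash
cat >h.py <<'E'
from cell import *
import cv2,numpy as np
from scipy.spatial.transform import Rotation as R
def cam(n,s=None):
    c=camera_info(n);K=np.array([[c['fx'],0,c['cx']],[0,c['fy'],c['cy']],[0,0,1]])
    if n=="wrist":
        T=np.eye(4);T[:3,:3]=R.from_rotvec(s['ee_rot']).as_matrix();T[:3,3]=s['position'];T=T@c['hand_eye']
        return K,c['distortion'],T[:3,3],T[:3,:3]
    return K,c['distortion'],np.array(c['eye']),R.from_rotvec(c['rotation']).as_matrix()
def ray(n,px,z,s=None):
    K,d,e,r=cam(n,s)
    u=cv2.undistortPoints(np.array(px,float).reshape(-1,1,2),K,d)[:,0]
    v=np.c_[u,np.ones(len(u))]@r.T
    return e+v*((z-e[2])/v[:,2])[:,None]
def proj(n,P,s=None):
    K,d,e,r=cam(n,s)
    return cv2.projectPoints((np.array(P,float)-e)@r,np.zeros(3),np.zeros(3),K,d)[0][:,0]
E
python3 - <<'E'
from h import *
np.set_printoptions(precision=4,suppress=True)
f=lambda a:np.array(a)/6+[230,200]-.42
g=lambda a:(np.array(a)-[0,370])/4.5+[230,95]-.39
p=ray("top",f([[287,60],[385,105],[185,262],[280,313]]),.104)[:,:2]
print(p,p.mean(0),np.linalg.norm(p[0]-p[1]),np.linalg.norm(p[2]-p[3]),np.linalg.norm((p[0]+p[1]-p[2]-p[3])/2))
for a,b in((0,1),(2,3)):print(np.degrees(np.arctan2(*(p[a]-p[b])[::-1])))
q=ray("top",g([[12,512],[727,441],[15,530],[731,461],[452,447],[617,432],[452,465],[617,450]]),.11)[:,:2]
print(q,np.linalg.norm(q[0]-q[1]),np.linalg.norm(q[4]-q[5]))
for a,b in((0,1),(2,3),(4,5)):print(np.degrees(np.arctan2(*(q[a]-q[b])[::-1])))
m=q[4:].mean(0);print("block mid (between far edge & seam)",m)
s=observe();r=R.from_rotvec(s['ee_rot']).as_matrix();print(r)
E
```

```text
[[0.5078 0.1019]
 [0.496  0.0755]
 [0.4537 0.1282]
 [0.4405 0.1027]] [0.4745 0.1021] 0.028908349011947988 0.028728633907105165 0.060965800426684126
65.85130622989338
62.511072828136726
[[ 0.642   0.1766]
 [ 0.6702 -0.0806]
 [ 0.6355  0.1753]
 [ 0.6629 -0.082 ]
 [ 0.6672  0.0185]
 [ 0.6732 -0.0409]
 [ 0.6605  0.0185]
 [ 0.6666 -0.0409]] 0.25869558085460204 0.05976424852046236
96.2557908412435
96.08245385265717
95.79579123353642
block mid (between far edge & seam) [ 0.6669 -0.0112]
[[ 0.9636  0.2675 -0.0004]
 [ 0.2675 -0.9636  0.0012]
 [-0.0001 -0.0012 -1.    ]]
```

Measurements:

| Item | Position | Direction | Size check |
|---|---|---|---|
| Clamp | (0.4745, 0.102) | squeeze direction -25.8° | 61 mm over both handles, against 62 given |
| Block/panel middle | (0.663, -0.011) | normal +6.1° | block 59.8 mm long, panel 259 mm, both as given |

Tool y is now at -74.5°, so I need to turn +48.7° and shift (+0.3075, +0.704). I'll set out with a first move that stops above the clamp.

>>> drive_tool:
  increments:
    - {"grip":-1,"tx":0.08,"ty":0.3,"tz":0.0,"turn":0.2}
    - {"grip":-1,"tx":0.4,"ty":0.9,"tz":0.0,"turn":0.5}
    - {"grip":-1,"tx":0.6,"ty":1,"tz":0.0,"turn":0.81}
    - {"grip":-1,"tx":0.6,"ty":1,"tz":0.0,"turn":0.81}
    - {"grip":-1,"tx":0.6,"ty":1,"tz":0.0,"turn":0.81}
    - {"grip":-1,"tx":0.6,"ty":1,"tz":0.0,"turn":0.81}
    - {"grip":-1,"tx":0.6,"ty":1,"tz":0.0,"turn":0.81}
    - {"grip":-1,"tx":0.6,"ty":1,"tz":0.0,"turn":0.81}
    - {"grip":-1,"tx":0.6,"ty":1,"tz":0.0,"turn":0.81}
    - {"grip":-1,"tx":0.6,"ty":1,"tz":0.0,"turn":0.81}
    - {"grip":-1,"tx":0.6,"ty":1,"tz":0.0,"turn":0.81}
    - {"grip":-1,"tx":0.6,"ty":1,"tz":0.0,"turn":0.81}

```text
clock: 1.35
position: [0.4067, -0.2021, 0.226]
ee_rot: [-2.661, -1.668, 0.002]
force: [-0.4, -0.2, 1.0]
width: 1.002
```

```bash
python3 -c "
import cell;print([n for n in dir(cell) if n[0]!='_']);print(getattr(cell,'grip_point_offset',None))"
```

```text
['PlanningError', 'camera_info', 'get_image', 'grip_point_offset', 'observe', 'sign_off']
0.0188
```

>>> drive_tool:
  increments:
    - {"grip":-1,"tx":0.17,"ty":0.76,"tz":-0.06,"turn":0}
    - {"grip":-1,"tx":0.17,"ty":0.76,"tz":-0.06,"turn":0}
    - {"grip":-1,"tx":0.17,"ty":0.76,"tz":-0.06,"turn":0}
    - {"grip":-1,"tx":0.17,"ty":0.76,"tz":-0.06,"turn":0}
    - {"grip":-1,"tx":0.17,"ty":0.76,"tz":-0.06,"turn":0}
    - {"grip":-1,"tx":0.17,"ty":0.76,"tz":-0.06,"turn":0}
    - {"grip":-1,"tx":0.17,"ty":0.76,"tz":-0.06,"turn":0}
    - {"grip":-1,"tx":0.17,"ty":0.76,"tz":-0.06,"turn":0}
    - {"grip":-1,"tx":0.17,"ty":0.76,"tz":-0.06,"turn":0}

```text
clock: 2.25
position: [0.4747, 0.0996, 0.2016]
ee_rot: [-2.663, -1.665, 0.005]
force: [0.3, -0.7, -0.4]
width: 0.998
```

```bash
python3 - <<'E'
from h import *
s=observe();print(s['position'],s['ee_rot'],s['joints'])
im=get_image("wrist")[:,:,::-1].copy()
a=np.radians(-25.8);u=np.array([np.cos(a),np.sin(a)]);v=np.array([-u[1],u[0]])
P=[[*(np.array([.4745,.1021])+i*.0305*u+j*.0145*v),.104] for i in(-1,1) for j in(-1,1)]
for p in proj("wrist",P,s):cv2.circle(im,tuple(int(x) for x in p),3,(0,0,255),1)
cv2.imwrite("pics/w1.png",im)
E
```

```text
[0.47466329 0.09964071 0.20157388] [-2.66331043 -1.66521988  0.00452168] [ 0.1542441   0.29595619 -0.58196754  1.89986458  0.19111418  1.00363861
 -0.96478875]
```

View pics/w1.png

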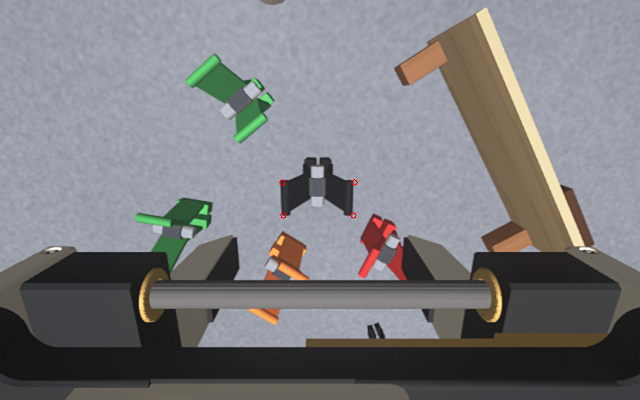

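The projected bar corners land on the clamp's bars at about columns 282 and 354, rows 183 to 215, so the position is confirmed. Next I descend and squeeze.

>>> drive_tool:
  increments:
    - {"grip":-1,"tx":0,"ty":0.006,"tz":-0.1}
    - {"grip":-1,"tx":0,"ty":0.006,"tz":-0.19}
    - {"grip":-1,"tx":0,"ty":0.006,"tz":-0.25}
    - {"grip":-1,"tx":0,"ty":0.006,"tz":-0.278}
    - {"grip":-1,"tx":0,"ty":0.006,"tz":-0.278}
    - {"grip":-0.6,"tx":0,"ty":0.006,"tz":-0.278}
    - {"grip":-0.4,"tx":0,"ty":0.006,"tz":-0.278}
    - {"grip":-0.2,"tx":0,"ty":0.006,"tz":-0.278}
    - {"grip":0,"tx":0,"ty":0.006,"tz":-0.278}
    - {"grip":0.2,"tx":0,"ty":0.006,"tz":-0.278}
    - {"grip":0.4,"tx":0,"ty":0.006,"tz":-0.278}
    - {"grip":0.8,"tx":0,"ty":0.006,"tz":-0.278}
    - {"grip":1,"tx":0,"ty":0.006,"tz":-0.278}
    - {"grip":1,"tx":0,"ty":0.006,"tz":-0.278}
    - {"grip":1,"tx":0,"ty":0.006,"tz":-0.278}
  newtons: 35

```text
invalid input
```

>>> drive_tool:
  increments:
    - {"grip":-1,"tx":0,"ty":0.006,"tz":-0.1,"turn":0}
    - {"grip":-1,"tx":0,"ty":0.006,"tz":-0.19,"turn":0}
    - {"grip":-1,"tx":0,"ty":0.006,"tz":-0.25,"turn":0}
    - {"grip":-1,"tx":0,"ty":0.006,"tz":-0.278,"turn":0}
    - {"grip":-1,"tx":0,"ty":0.006,"tz":-0.278,"turn":0}
    - {"grip":-0.6,"tx":0,"ty":0.006,"tz":-0.278,"turn":0}
    - {"grip":-0.4,"tx":0,"ty":0.006,"tz":-0.278,"turn":0}
    - {"grip":-0.2,"tx":0,"ty":0.006,"tz":-0.278,"turn":0}
    - {"grip":0,"tx":0,"ty":0.006,"tz":-0.278,"turn":0}
    - {"grip":0.2,"tx":0,"ty":0.006,"tz":-0.278,"turn":0}
    - {"grip":0.4,"tx":0,"ty":0.006,"tz":-0.278,"turn":0}
    - {"grip":0.8,"tx":0,"ty":0.006,"tz":-0.278,"turn":0}
    - {"grip":1,"tx":0,"ty":0.006,"tz":-0.278,"turn":0}
    - {"grip":1,"tx":0,"ty":0.006,"tz":-0.278,"turn":0}
    - {"grip":1,"tx":0,"ty":0.006,"tz":-0.278,"turn":0}
  newtons: 35

```text
clock: 3.8
position: [0.4759, 0.1025, 0.0922]
ee_rot: [2.664, 1.664, 0.0]
force: [-2.8, 0.1, 19.0]
width: 0.258
```

The width is 23.7 mm, so the clamp is squeezed nearly to the stop. I'll lift and look.

>>> drive_tool:
  increments:
    - {"grip":1,"tx":0,"ty":0,"tz":0.03,"turn":0}
    - {"grip":1,"tx":0,"ty":0,"tz":0.08,"turn":0}
    - {"grip":1,"tx":0,"ty":0,"tz":0.16,"turn":0}
    - {"grip":1,"tx":0,"ty":0,"tz":0.25,"turn":0}
    - {"grip":1,"tx":0,"ty":0,"tz":0.33,"turn":0}
    - {"grip":1,"tx":0,"ty":0,"tz":0.36,"turn":0}
    - {"grip":1,"tx":0,"ty":0,"tz":0.36,"turn":0}
    - {"grip":1,"tx":0,"ty":0,"tz":0.36,"turn":0}

```text
clock: 4.6
position: [0.4753, 0.1021, 0.2353]
ee_rot: [2.664, 1.664, -0.002]
force: [-0.4, -0.7, -1.8]
width: 0.225
```

```bash
python3 - <<'E'
from h import *
s=observe();print(s['position'],s['ee_rot'],s['width'],s['force'])
cv2.imwrite("pics/s2.png",get_image("side")[:,:,::-1])
cv2.imwrite("pics/w2.png",get_image("wrist")[:,:,::-1])
E
```

```text
[0.47528811 0.10213468 0.23530462] [ 2.66403120e+00  1.66408386e+00 -1.74652858e-03] 0.225350084748869 [-0.35679759 -0.69656436 -1.78876355]
```

View pics/s2.png

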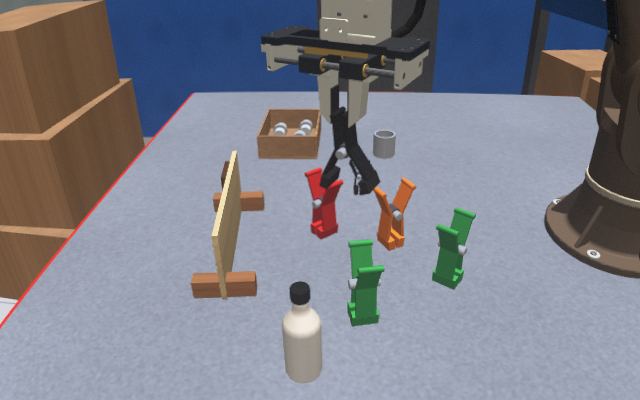

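The clamp is held and open, with its pivot at about (342,153) and pads at about (329,183) and (365,190). I'll check height and tilt by projection.

```bash
python3 - <<'E'
from h import *
np.set_printoptions(precision=1,suppress=True)
a=np.radians(-25.8);u=np.array([np.cos(a),np.sin(a)]);v=np.array([-u[1],u[0]]);c=np.array([.4753,.1021])
im=cv2.imread("pics/s2.png")
cols=[(0,0,255),(0,255,255),(255,255,0)]
for k,h in enumerate((.194,.204,.214)):
    P=[[*c+.018*v,h],[*c+.0385*u,h-.0515+.009],[*c-.0385*u,h-.0515+.009],[*c-.007*u+.0145*v,h+.05],[*c+.007*u+.0145*v,h+.05]]
    q=proj("side",P);print(h,q.ravel())
    for p in q:cv2.circle(im,tuple(int(round(x)) for x in p),1,cols[k],-1)
cv2.imwrite("pics/s2m.png",cv2.resize(im[60:210,270:430],None,fx=4,fy=4,interpolation=cv2.INTER_CUBIC)[:600])
E
```

```text
0.194 [336.4 156.1 317.6 173.3 368.4 185.7 342.7 119.6 332.7 117.7]
0.204 [336.4 149.  317.5 166.9 368.7 179.1 342.8 111.9 332.6 110.2]
0.214 [336.4 141.8 317.3 160.3 369.  172.3 342.8 104.2 332.6 102.5]
```

View pics/s2m.png

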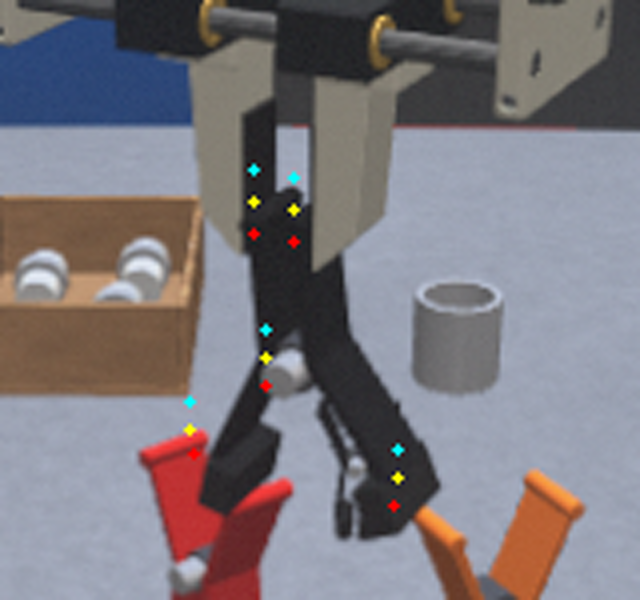

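```bash
python3 - <<'E'
from h import *
im=cv2.imread("pics/w2.png")[140:340,220:420]
a=cv2.resize(im,(600,600),interpolation=cv2.INTER_CUBIC)
a=cv2.convertScaleAbs(a,alpha=1.8,beta=20)
cv2.imwrite("pics/w2c.png",a)
E
```

```text
(no output)
```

View pics/w2c.png

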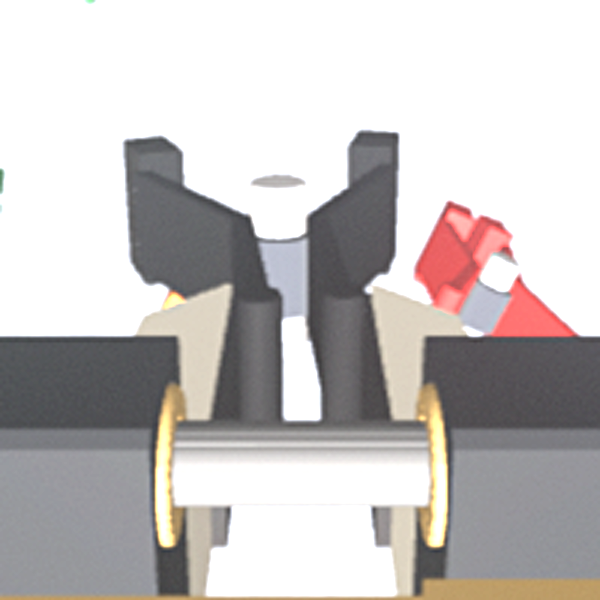

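The wrist view shows the clamp held open with about 6° of roll. The pivot sits about 5 mm and the pads about 10 mm towards -u (the robot side) from the gripper's middle. I'll compensate by offsetting the approach by +10 mm along the panel normal.

>>> drive_tool:
  increments:
    - {"grip":1,"tx":0.03,"ty":-0.02,"tz":0.02,"turn":0.04}
    - {"grip":1,"tx":0.08,"ty":-0.05,"tz":0.025,"turn":0.1}
    - {"grip":1,"tx":0.14,"ty":-0.08,"tz":0.025,"turn":0.16}
    - {"grip":1,"tx":0.2,"ty":-0.12,"tz":0.025,"turn":0.22}
    - {"grip":1,"tx":0.26,"ty":-0.15,"tz":0.025,"turn":0.28}
    - {"grip":1,"tx":0.32,"ty":-0.18,"tz":0.025,"turn":0.34}
    - {"grip":1,"tx":0.38,"ty":-0.22,"tz":0.025,"turn":0.41}
    - {"grip":1,"tx":0.43,"ty":-0.25,"tz":0.025,"turn":0.47}
    - {"grip":1,"tx":0.47,"ty":-0.27,"tz":0.025,"turn":0.51}
    - {"grip":1,"tx":0.493,"ty":-0.28,"tz":0.025,"turn":0.532}
    - {"grip":1,"tx":0.493,"ty":-0.28,"tz":0.025,"turn":0.532}
    - {"grip":1,"tx":0.493,"ty":-0.28,"tz":0.025,"turn":0.532}
    - {"grip":1,"tx":0.493,"ty":-0.28,"tz":0.025,"turn":0.532}

```text
clock: 6.0
position: [0.6713, -0.0089, 0.2447]
ee_rot: [-2.103, -2.334, 0.004]
force: [0.0, -0.4, -0.7]
width: 0.227
```

```bash
python3 - <<'E'
from h import *
s=observe();r=R.from_rotvec(s['ee_rot']).as_matrix();print(s['position'],np.degrees(np.arctan2(r[1,1],r[0,1])),s['width'],s['force'])
a=get_image("wrist")[:,:,::-1].copy();b=get_image("side")[:,:,::-1].copy()
cv2.imwrite("pics/w3.png",a);cv2.imwrite("pics/s3.png",b)
t=np.radians(6.1);n=np.array([np.cos(t),np.sin(t)]);v=np.array([-n[1],n[0]])
for k in(-.03,0,.03):
  p=proj("wrist",[[*np.array([.6628,-.0112])+k*v,.11]],s)[0];cv2.circle(a,tuple(int(round(x)) for x in p),2,(0,0,255),-1)
A=cv2.resize(cv2.convertScaleAbs(a[60:340,180:460],alpha=1.5,beta=10),(560,560))
B=cv2.resize(b[30:310,150:390],(240,280))
c=np.zeros((560,800,3),np.uint8);c[:,:560]=A;c[:280,560:]=B;cv2.imwrite("pics/c3.png",c)
E
```

```text
[ 0.67133505 -0.00890346  0.24466541] 5.952433885807955 0.22693255553943914 [ 0.01123446 -0.35801509 -0.69725695]
```

View pics/c3.png

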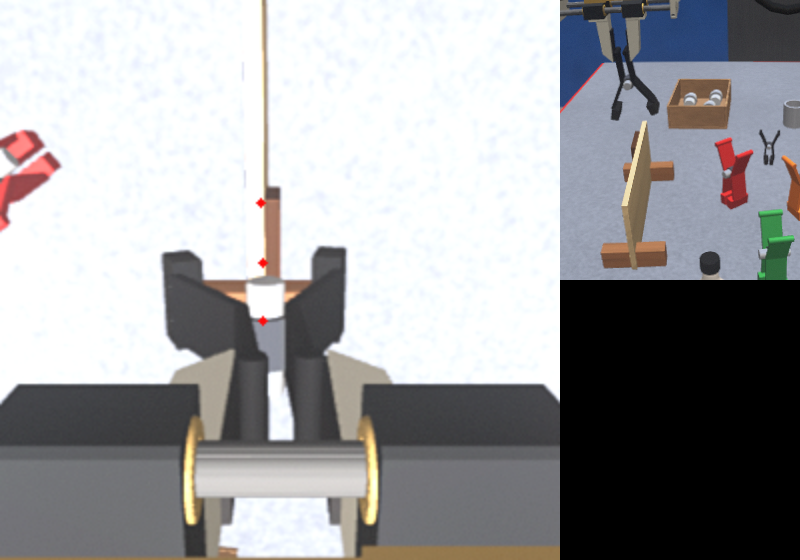

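The jaws straddle the panel and block. In pixels from the crop centre, the pad middle is at about -22 and the panel and block middle at about -18, which agree to about 1 mm once depth is allowed for. The predicted block points match to about 2 mm. Now I push down.

>>> drive_tool:
  increments:
    - {"grip":1,"tx":0,"ty":-0.003,"tz":-0.04,"turn":0}
    - {"grip":1,"tx":0,"ty":-0.003,"tz":-0.08,"turn":0}
    - {"grip":1,"tx":0,"ty":-0.003,"tz":-0.12,"turn":0}
    - {"grip":1,"tx":-0.003,"ty":-0.003,"tz":-0.15,"turn":0}
    - {"grip":1,"tx":-0.006,"ty":-0.003,"tz":-0.18,"turn":0}
    - {"grip":1,"tx":-0.009,"ty":-0.003,"tz":-0.2,"turn":0}
    - {"grip":1,"tx":-0.009,"ty":-0.003,"tz":-0.21,"turn":0}
    - {"grip":1,"tx":-0.009,"ty":-0.003,"tz":-0.21,"turn":0}
    - {"grip":1,"tx":-0.009,"ty":-0.003,"tz":-0.21,"turn":0}

```text
clock: 7.0
position: [0.6683, -0.0103, 0.1615]
ee_rot: [2.103, 2.333, -0.003]
force: [-0.5, 1.0, -1.0]
width: 0.228
```

No contact yet. I'll inch down.

>>> drive_tool:
  increments:
    - {"grip":1,"tx":0,"ty":0,"tz":-0.008,"turn":0}
    - {"grip":1,"tx":0,"ty":0,"tz":-0.014,"turn":0}
    - {"grip":1,"tx":0,"ty":0,"tz":-0.017,"turn":0}
    - {"grip":1,"tx":0,"ty":0,"tz":-0.017,"turn":0}

```text
clock: 7.4
position: [0.6682, -0.0104, 0.1545]
ee_rot: [2.103, 2.333, -0.003]
force: [-0.9, 1.0, -0.8]
width: 0.226
```

```bash
python3 - <<'E'
from h import *
s=observe();print(s['position'],s['width'],s['force'])
a=get_image("wrist")[:,:,::-1].copy();b=get_image("side")[:,:,::-1].copy()
A=cv2.resize(cv2.convertScaleAbs(a[120:320,220:420],alpha=1.2,beta=10),(400,400))
B=cv2.resize(b[60:260,140:340],(400,400),interpolation=cv2.INTER_CUBIC)
cv2.imwrite("pics/c4.png",np.hstack([A,B]))
E
```

```text
[ 0.66819643 -0.01035206  0.15448887] 0.22572068970561487 [-0.89161358  1.00161896 -0.78425488]
```

View pics/c4.png

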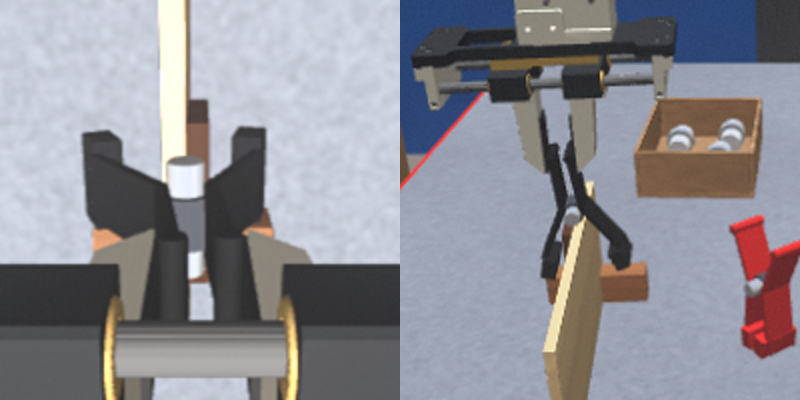

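The jaws straddle the panel and block with the pivot over the seam, and there is no contact yet. I'll continue until I feel the pin.

>>> drive_tool:
  increments:
    - {"grip":1,"tx":0,"ty":0,"tz":-0.006,"turn":0}
    - {"grip":1,"tx":0,"ty":0,"tz":-0.01,"turn":0}
    - {"grip":1,"tx":0,"ty":0,"tz":-0.01,"turn":0}

```text
clock: 7.8
position: [0.6693, -0.0104, 0.1529]
ee_rot: [2.102, 2.331, -0.0]
force: [-3.3, -1.2, 12.8]
width: 0.227
```

Contact at TCP z = 0.153, where I expected the pin to land. Releasing slowly, with the fingers staying open in place.

>>> drive_tool:
  increments:
    - {"grip":0.4,"tx":0,"ty":0,"tz":0,"turn":0}
    - {"grip":0.25,"tx":0,"ty":0,"tz":0,"turn":0}
    - {"grip":0.1,"tx":0,"ty":0,"tz":0,"turn":0}
    - {"grip":-0.05,"tx":0,"ty":0,"tz":0,"turn":0}
    - {"grip":-0.2,"tx":0,"ty":0,"tz":0,"turn":0}
    - {"grip":-0.4,"tx":0,"ty":0,"tz":0,"turn":0}
    - {"grip":-1,"tx":0,"ty":0,"tz":0,"turn":0}
    - {"grip":-1,"tx":0,"ty":0,"tz":0,"turn":0}
    - {"grip":-1,"tx":0,"ty":0,"tz":0,"turn":0}
    - {"grip":-1,"tx":0,"ty":0,"tz":0,"turn":0}

```text
clock: 8.8
position: [0.6694, -0.0103, 0.153]
ee_rot: [2.101, 2.331, -0.0]
force: [-0.0, 0.1, 0.0]
width: 0.972
```

```bash
python3 - <<'E'
from h import *
s=observe();print(s['position'],s['width'],s['force'])
a=get_image("wrist")[:,:,::-1].copy();b=get_image("side")[:,:,::-1].copy()
A=cv2.resize(cv2.convertScaleAbs(a[120:320,220:420],alpha=1.2,beta=10),(400,400))
B=cv2.resize(b[60:260,140:340],(400,400),interpolation=cv2.INTER_CUBIC)
cv2.imwrite("pics/c5.png",np.hstack([A,B]))
E
```

```text
[ 0.66937179 -0.0103282   0.1529588 ] 0.9723532611267197 [-0.00769319  0.07355623  0.02366769]
```

View pics/c5.png

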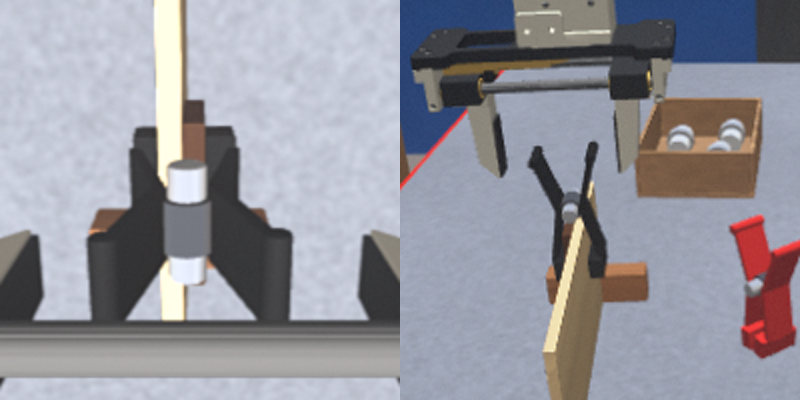

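The clamp is upright and pinching the panel and block, and both fingers are clear of it. I'll back straight up.

>>> drive_tool:
  increments:
    - {"grip":-1,"tx":0,"ty":0,"tz":0.04,"turn":0}
    - {"grip":-1,"tx":0,"ty":0,"tz":0.12,"turn":0}
    - {"grip":-1,"tx":0,"ty":0,"tz":0.22,"turn":0}
    - {"grip":-1,"tx":0,"ty":0,"tz":0.32,"turn":0}
    - {"grip":-1,"tx":-0.1,"ty":-0.1,"tz":0.4,"turn":0}
    - {"grip":-1,"tx":-0.2,"ty":-0.2,"tz":0.4,"turn":0}
    - {"grip":-1,"tx":-0.3,"ty":-0.3,"tz":0.4,"turn":0}
    - {"grip":-1,"tx":-0.4,"ty":-0.4,"tz":0.4,"turn":0}
    - {"grip":-1,"tx":-0.4,"ty":-0.4,"tz":0.4,"turn":0}
    - {"grip":-1,"tx":-0.4,"ty":-0.4,"tz":0.4,"turn":0}

```text
clock: 9.9
position: [0.5064, -0.175, 0.3144]
ee_rot: [2.108, 2.322, -0.005]
force: [-0.9, -0.7, -0.3]
width: 1.002
```

```bash
python3 - <<'E'
from h import *
s=observe();print(s['position'],s['force'])
t=get_image("top")[:,:,::-1].copy();b=get_image("side")[:,:,::-1].copy()
B=cv2.resize(b[80:280,150:350],(400,400),interpolation=cv2.INTER_CUBIC)
T=cv2.resize(t[60:260,230:430],(400,400),interpolation=cv2.INTER_CUBIC)
cv2.imwrite("pics/c6.png",np.hstack([T,B]))
t=np.radians(6.1);n=np.array([np.cos(t),np.sin(t)]);v=np.array([-n[1],n[0]]);m=np.array([.6628,-.0112])
print((proj("top",[[*m+k*v,h] for h,k in((.125,-.018),(.125,0),(.125,.018),(.11,.03),(.11,-.03))])-[230,60])*2)
print((proj("side",[[*m+.018*v,h] for h in(.115,.125,.135)])-[150,80])*2)
E
```

```text
[ 0.50638024 -0.17497543  0.31437496] [-0.88044327 -0.71850606 -0.25494446]
[[260.84558347 101.10788442]
 [238.24858675 103.27985439]
 [215.64101242 105.45550517]
 [199.92195166 112.56894589]
 [273.57266081 105.48084385]]
[[152.63502638 179.4005068 ]
 [151.25622697 168.16433223]
 [149.8673712  156.78805385]]
```

View pics/c6.png

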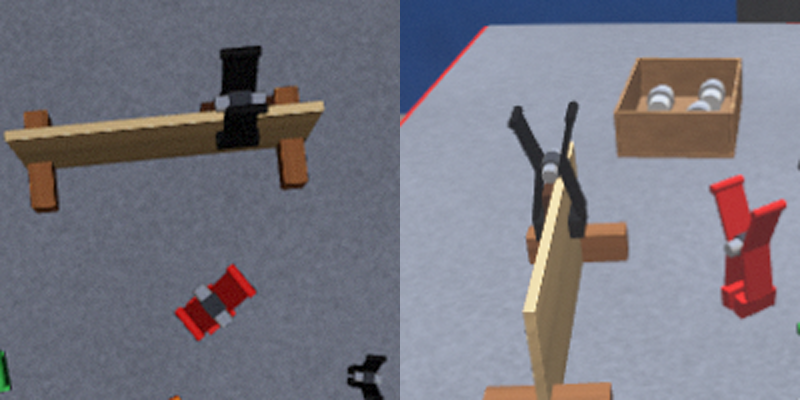

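```bash
python3 -c "
from cell import *
print(sign_off())"
```

```text
the job is handed in; nothing more can be done
None
```

The large black clamp now pinches the panel and block together at the middle of the block. I signed off at about 10 s of the 38 s allowed.

**What I did:** I found the clamp and panel from the top camera and checked the clamp's position with the wrist camera. I squeezed the handles with 35 N, carried the clamp over, and pushed it straight down. The pivot pin met the panel edge at about 13 N, where I expected it. I then opened the fingers slowly and backed away upwards.

**Last checks:**
- **Position:** the pivot sits over the middle of the block to about 2 mm, with the clamp upright. It is about 15 mm above the panel's top edge, so the pad middles are about 37 mm below the edge.
- **Small clamp:** I did not go near it. It was still standing in the last picture.
- **Robot contact:** the robot was clear of the clamp and panel when I signed off, with a force reading of about 1 N.

**What disagreed:**
- **Roll in the grip:** the clamp rolled about 6° in the fingers when squeezed. I offset the approach for that, and it straightened on release.
- **Refused call:** one move call was refused as invalid because I left "turn" out of its rows. I resent it with no effect on the scene.

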